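Close the ink pots and clamp them in the carrying rack

TASK

Pack up the ink after the lino printing session: draw the rack's jaw, which was left pushed in, back to make room, stand every pot upright in the channel of the wooden rack and close each with a lid (any lid fits, a spare one is left over when there are fewer pots), pressing it down until it is fully home with its flange on the rim. Then, when all are closed, slide the rack's jaw against the row until it bears firmly and the pots are pressed together against the end cheek, and leave it so, without disturbing the lino, gouge and bone folder.

Things in the scene. Friction and masses are not known exactly. Their poses are not given: they have to be found in the camera images.
- pot0: open round ink pot, bare metal, 60 mm diameter, 60 mm high, 3.5 mm wall; inside, a stiff grey follower disc lies 7 mm below the rim, sinks only when pushed with about 8 N, then stays down. Origin: centre of its underside, z up. All pots are alike; absent in some starts (None)
- pot1: open round ink pot, bare metal, 60 mm diameter, 60 mm high, 3.5 mm wall; inside, a stiff grey follower disc lies 7 mm below the rim, sinks only when pushed with about 8 N, then stays down. Origin: centre of its underside, z up. All pots are alike; absent in some starts (None)
- pot2: open round ink pot, bare metal, 60 mm diameter, 60 mm high, 3.5 mm wall; inside, a stiff grey follower disc lies 7 mm below the rim, sinks only when pushed with about 8 N, then stays down. Origin: centre of its underside, z up. All pots are alike; absent in some starts (None)
- lid0: black push-in lid, fits any pot; from its origin (centre of underside) up: tapered plug 38 to 47 mm diameter, 14 mm long; flange 58 mm diameter, 14 to 18 mm up; flat-topped grip hub 34 mm diameter, 18 to 40 mm up. At the start it stands on its plug. Laid in a pot it rests on the disc, origin 53 mm above the pot's; fully home (flange on rim) 46 mm
- lid1: black push-in lid, fits any pot; from its origin (centre of underside) up: tapered plug 38 to 47 mm diameter, 14 mm long; flange 58 mm diameter, 14 to 18 mm up; flat-topped grip hub 34 mm diameter, 18 to 40 mm up. At the start it stands on its plug. Laid in a pot it rests on the disc, origin 53 mm above the pot's; fully home (flange on rim) 46 mm
- lid2: black push-in lid, fits any pot; from its origin (centre of underside) up: tapered plug 38 to 47 mm diameter, 14 mm long; flange 58 mm diameter, 14 to 18 mm up; flat-topped grip hub 34 mm diameter, 18 to 40 mm up. At the start it stands on its plug. Laid in a pot it rests on the disc, origin 53 mm above the pot's; fully home (flange on rim) 46 mm
- rack: fixed wooden carrying rack, 360 mm long along its y, 85 mm wide; origin at bench level, z up. Floor 12 mm above the bench; two low rails 66 mm apart inside, tops 27 mm above the bench, flank the channel about x = 0, from y = -120 mm to the end cheek at y = +115 mm. Pots stand in a row in the channel between cheek and jaw
- cheek_face (a point): on the rack's fixed end cheek, 85 mm wide, 15 mm thick, top 68 mm above the bench; this point: centre of its inner face (towards the pots), 40 mm above the bench; axes as the rack's
- jaw (a joint): travel of the rack's sliding jaw along the rack's +y towards the cheek, in m: 0 fully open (face 230 mm from the cheek), up to 0.145; the slide has about 2.5 N of friction and stays where it is left
- jaw_face (a point): on the flat plate of the sliding jaw; this point: centre of the face that meets the pots, 40 mm above the bench; axes as the rack's; 60 mm wide, 12 mm thick, reaching 59 mm above the bench
- jaw_post (a point): centre of the top of the upright wooden grip post that rides with the jaw: 18 mm diameter, standing free from 27 to 81 mm above the bench, 55 mm behind the jaw face (to the rack's -y)
- lino_stack: stack of ochre lino plates, 130 x 95 x 24 mm; origin: centre of its underside; not part of the job
- gouge: lino gouge lying on the bench, wooden handle 28 mm thick, 144 mm long in all; origin at the ferrule on the bench; not part of the job
- bone_folder: flat pale bone folder, 150 x 24 x 6 mm, lying on the bench; origin near its middle; not part of the job

How it is judged (in metres and radians):
On the way, in this order (a step that is already met when the one before it is completed fails the run):
1. every pot present stands upright in the rack's channel with a lid pressed fully home (x of pot0 in the frame of rack between -0.007 and 0.007 m and y of pot0 in the frame of rack between -0.1 and 0.09 m and z of pot0 in the frame of rack between 0.008 and 0.016 m and angle between each of pot0, pot1, pot2's own z axis and vertical below 0.08 rad and ((horizontal distance between lid0 and pot0 below 0.006 m and z of lid0 in the frame of pot0 between 0.04 and 0.0485 m and angle between lid0's own z axis and vertical below 0.08 rad) or (horizontal distance between lid1 and pot0 below 0.006 m and z of lid1 in the frame of pot0 between 0.04 and 0.0485 m and angle between lid1's own z axis and vertical below 0.08 rad) or (horizontal distance between lid2 and pot0 below 0.006 m and z of lid2 in the frame of pot0 between 0.04 and 0.0485 m and angle between lid2's own z axis and vertical below 0.08 rad)) and x of pot1 in the frame of rack between -0.007 and 0.007 m and y of pot1 in the frame of rack between -0.1 and 0.09 m and z of pot1 in the frame of rack between 0.008 and 0.016 m and ((horizontal distance between lid0 and pot1 below 0.006 m and z of lid0 in the frame of pot1 between 0.04 and 0.0485 m and angle between lid0's own z axis and vertical below 0.08 rad) or (horizontal distance between lid1 and pot1 below 0.006 m and z of lid1 in the frame of pot1 between 0.04 and 0.0485 m and angle between lid1's own z axis and vertical below 0.08 rad) or (horizontal distance between lid2 and pot1 below 0.006 m and z of lid2 in the frame of pot1 between 0.04 and 0.0485 m and angle between lid2's own z axis and vertical below 0.08 rad)) and x of pot2 in the frame of rack between -0.007 and 0.007 m and y of pot2 in the frame of rack between -0.1 and 0.09 m and z of pot2 in the frame of rack between 0.008 and 0.016 m and ((horizontal distance between lid0 and pot2 below 0.006 m and z of lid0 in the frame of pot2 between 0.04 and 0.0485 m and angle between lid0's own z axis and vertical below 0.08 rad) or (horizontal distance between lid1 and pot2 below 0.006 m and z of lid1 in the frame of pot2 between 0.04 and 0.0485 m and angle between lid1's own z axis and vertical below 0.08 rad) or (horizontal distance between lid2 and pot2 below 0.006 m and z of lid2 in the frame of pot2 between 0.04 and 0.0485 m and angle between lid2's own z axis and vertical below 0.08 rad))), for 0.2 s.
2. the jaw bears on the row (over 3 N) and the row on the cheek (over 1 N) ((contact force between jaw_c0 and pot0 above 3 N or contact force between jaw_c0 and pot1 above 3 N or contact force between jaw_c0 and pot2 above 3 N) and contact force between any of pot0, pot1, pot2 and rack_c3 above 1 N), for 0.2 s.
At the end, for the whole second after the job is handed in: every pot present stands upright in the channel (within 7 mm of its centre line, 5 degrees) with a lid home (flange within 2.5 mm of the rim, centred within 6 mm); the jaw's face is within 4 mm of a pot and the end cheek within 4 mm of a pot; all at rest (all of step 1 and (y of pot0 in the frame of jaw_face below 0.034 m or y of pot1 in the frame of jaw_face below 0.034 m or y of pot2 in the frame of jaw_face below 0.034 m) and (y of pot0 in the frame of cheek_face above -0.034 m or y of pot1 in the frame of cheek_face above -0.034 m or y of pot2 in the frame of cheek_face above -0.034 m) and linear speed of each of pot0, pot1, pot2, lid0, lid1, lid2 below 0.02 m/s); the robot touches nothing.
It fails at once if the lino stack was disturbed (moved over 25 mm) (distance of lino_stack from where it was at the start of the episode above 0.025 m).
It fails at once if the gouge was disturbed (moved over 25 mm) (distance of gouge from where it was at the start of the episode above 0.025 m).
It fails at once if the bone folder was disturbed (moved over 25 mm) (distance of bone_folder from where it was at the start of the episode above 0.025 m).
Of pot0, pot1, pot2 only 2 to 3 are there at a start; the rules pass over those that are not, and their reading is None.
At some moment in a run one of pot0, pot1, pot2, lid0, lid1, lid2 may be knocked a few centimetres aside while the robot is not near it.
It also fails if it takes over 210 s, if anything falls off the work surface, if the arm or the gripper's body presses on something with over 40 N, if the wrist force passes 120 N, or if a joint passes its speed limit or range.

ROBOT

A 6-joint arm with a two-finger parallel gripper is mounted at the origin on the work surface. World frame = base frame: x ahead of the robot, y to its left, z up, the work surface at z = 0. Lengths are in m, angles in degrees, forces in N, time in s.
With the tool pointing down it reaches from about 0.275 to 0.825 m from the base axis. Payload 4.9 kg.
Tool frame: the origin (TCP) lies midway between the tips of the shut fingers; the grasp point (between the pads) lies 19 mm behind it; z points along the fingers, y is the line along which they close (so a half turn about z gives the same grasp; the last joint's range is limited). The gripper opens to 85 mm and grips with 20 to 120 N. Pads are 22 mm wide; open, the fingers measure 114 mm over their backs; the gripper's body (76 mm by 85 mm) begins 54 mm behind the grasp point. The pads swing forward as they close: fully open they stand 13 mm farther back than shut.
Start: joints at [-82.689, 18.69, -11.035, 60.275, 0, 82.311], TCP at [0.142, -0.531, 0.231] pointing down, gripper open.
Joint ranges: [-152.03, 152.03], [-55.5, 102.48], [-74.3, 77.21], [-110.64, 120.58], [-84.22, 78.4], [-180, 180]. Speed limits (degrees/s): [147.25, 147.25, 180, 180, 180, 180].

INTERFACE

Orientations are given as a 3x3 rotation matrix whose columns are the frame's x, y, z axes.
In Python, from workcell import observe, viewer, ctrl gives the robot as it stands.
- The arm moves only by the tool apply_moves, never from a script. Its argument "steps" is text: rows parted by semicolons, each of 4 numbers parted by spaces: the shift along the tool's x, y, z as a fraction of full scale, then the turn about the tool's z as a fraction of full scale. A call has exactly 8 rows; each row shifts and turns the commanded pose from where the row before left it, along the tool's axes as they then stand; what a row does not reach is not made up. Full scale, the value 1, is 15 cm for a shift and pi/2 rad for a turn. A row lasts 1/8 s, in which the tool goes at most 62.5 mm and 10.7 degrees, less where a joint would pass 70% of its speed; a pose out of reach is approached as far as the arm can. A call with a number of a shift or a turn outside -1 to 1 is refused whole. A call with a gripper value outside its range is refused whole. "grip" is the closure, from -1 (fully open) to 1 (shut), set as the call begins (left out, the last holds). The fingers move at their own pace and stop on an object; the grip force is fixed at half the most. Time passes only in rows, so rows that do not move let the fingers close, or fill a call up. It gives the time, the measured TCP pose, the force, the opening and the grip force at its end, in the units of the state.
- observe(): the state, without advancing time (a new reading comes with each control period).
- viewer.read_camera(name): name is "scene" or "top"; returns the picture (420x560x3 uint8, red, green, blue); there is no depth.
- viewer.camera_params(name): a dict with "mtx" (3x3 intrinsics, pixels), "cam_to_world" (4x4, takes a point from camera to world coordinates). Camera axes: x right, y up, looking along -z (the intrinsics and any distortion apply to the point x, -y, -z); pixel columns grow to the right and rows downward; lengths in m; the calibration is good to about 2 mm. A picture is of the moment at which its call begins. camera_params takes no time and is no camera call.
- ctrl.hand_in(): hands the job in; it is judged then, once.
The state is a dict: "t": time; "joints": joint angles; "joint_vel": joint speeds; "joint_efforts": joint torques, N m; "tool_pos": TCP position; "tool_rot": TCP orientation; "wrist_force": force on the tool from outside, world axes, zero at the start; "moment": the same for the moment, N m; "finger_gap": finger opening in m; "grasp_force": force on a finger pad.
Only numpy, scipy, OpenCV 4.12 (cv2) and the standard library are available. Lean on these libraries where they do the work, as an engineer would, in place of code of your own. Each camera call takes 0.05 s, during which the arm holds its last target. There are 200 camera calls.

## Working session

There is one attempt and no reset: what is moved stays moved. The work goes in short steps, Python scripts to look and compute and a tool call to move; the robot and the scene stay as the last step left them, time stands still between calls to the robot, and variables do not carry over. Pictures are saved under pics/ and viewed, at most 14 in all, crops included, and the job is handed in when it is done.

Besides the shell and the picture viewer there is one more tool, called by a JSON object that holds its "fn" and its "kwargs". apply_moves: Moves the arm, as the interface text tells. Shift numbers are shares of 15 cm and turn numbers shares of pi/2 rad, none past 1 either way. Its arguments: {"type":"object","properties":{"steps":{"type":"string"},"grip":{"type":"number"}},"required":["steps"]}

```bash
ls; mkdir -p pics; python3 - <<'E'
from workcell import observe, viewer
import cv2,numpy as np
for n in("scene","top"):
    im=viewer.read_camera(n); cv2.imwrite(f"pics/{n}0.png",im[:,:,::-1])
    p=viewer.camera_params(n); print(n,np.round(p["mtx"],2).tolist(),np.round(p["cam_to_world"],4).tolist(),[k for k in p])
s=observe(); print(s)
E
```

```text
pics
scene [[478.59, 0.0, 273.89], [0.0, 478.59, 199.98], [0.0, 0.0, 1.0]] [[0.8132, -0.3435, 0.4697, 1.1765], [0.5818, 0.4667, -0.666, -0.9212], [0.0096, 0.815, 0.5794, 0.8305], [0.0, 0.0, 0.0, 1.0]] ['mtx', 'cam_to_world']
top [[406.83, 0.0, 284.52], [0.0, 406.83, 202.03], [0.0, 0.0, 1.0]] [[0.002, 0.9883, -0.1525, 0.384], [-1.0, 0.0029, 0.0057, -0.0212], [0.0061, 0.1524, 0.9883, 1.182], [0.0, 0.0, 0.0, 1.0]] ['mtx', 'cam_to_world']
{'t': 0.1, 'joints': array([-8.26889268e+01,  1.87265688e+01, -1.10847566e+01,  6.02740105e+01,
        1.05024203e-03,  8.23085543e+01]), 'joint_vel': array([-0.03487074, -0.03885951,  0.14253112,  0.08094983,  0.02756403,
        0.06222544]), 'joint_efforts': array([ 1.57602917e-03, -4.44238579e+01,  2.63038266e+01,  7.87488185e-03,
       -7.52391497e-05, -8.47857933e-06]), 'tool_pos': array([ 0.14230438, -0.53075455,  0.23060316]), 'tool_rot': array([[ 9.65914469e-01,  2.58861371e-01, -1.71353272e-04],
       [ 2.58861337e-01, -9.65913360e-01,  1.47961494e-03],
       [ 2.17502737e-04, -1.47353821e-03, -9.99998891e-01]]), 'wrist_force': array([ 0.20741878, -1.17592052, -0.66171753]), 'moment': array([ 0.08080566, -0.05118989,  0.03240438]), 'grasp_force': 0.0, 'finger_gap': 0.08553811975802945}
```

View pics/scene0.png

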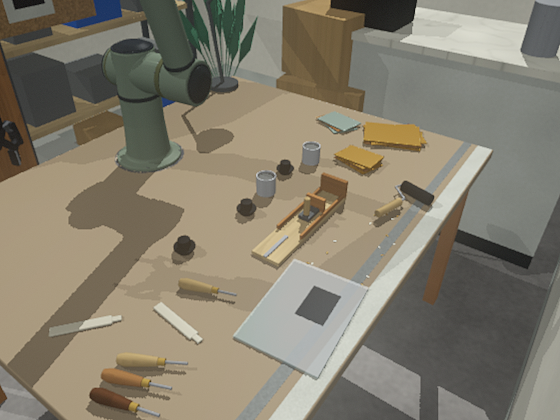

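View pics/top0.png

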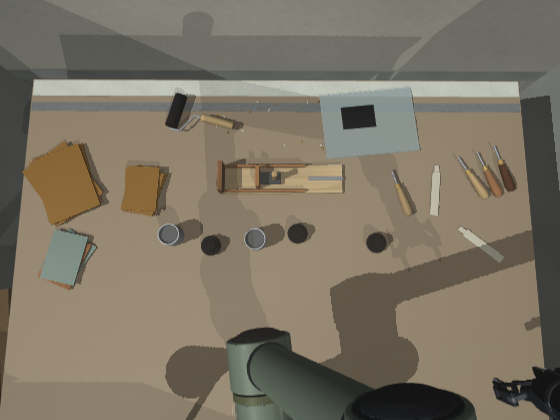

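Two pots are visible, in the top view at (170,234) and (256,239). Three black lids are at (211,244), (298,233) and (376,242). The rack spans (218–343, 178), with its cheek on the left, the jaw plate at about col 258 and the post at about col 276.

```bash
cat > h.py <<'E'
from workcell import observe, viewer
import cv2,numpy as np
P={n:viewer.camera_params(n) for n in("scene","top")}
def ray(n,u,v):
    p=P[n];d=np.linalg.inv(p["mtx"])@[u,v,1];R=np.array(p["cam_to_world"])
    return R[:3,3],R[:3,:3]@[d[0],-d[1],-d[2]]
def onz(n,u,v,z):
    o,d=ray(n,u,v);return o+d*(z-o[2])/d[2]
def proj(n,X):
    R=np.array(P[n]["cam_to_world"]);c=R[:3,:3].T@(np.array(X)-R[:3,3]);q=P[n]["mtx"]@[c[0],-c[1],-c[2]];return q[:2]/q[2]
def tri(a,b):
    (o1,d1),(o2,d2)=ray("top",*a),ray("scene",*b)
    t=np.linalg.lstsq(np.c_[d1,-d2],o2-o1,rcond=None)[0]
    return (o1+d1*t[0]+o2+d2*t[1])/2,np.linalg.norm(o1+d1*t[0]-o2-d2*t[1])
def blobs(mask,lo,hi):
    n,l,s,c=cv2.connectedComponentsWithStats(mask.astype(np.uint8));
    return [(np.round(c[i],1).tolist(),s[i].tolist()) for i in range(1,n) if lo<s[i,4]<hi]
def get(n): return cv2.cvtColor(viewer.read_camera(n),cv2.COLOR_RGB2BGR)
E
python3 - <<'E'
from h import *
t=cv2.imread("pics/top0.png");s=cv2.imread("pics/scene0.png")
for n,im in(("top",t),("scene",s)):
    h=cv2.cvtColor(im,cv2.COLOR_BGR2HSV);
    roi=np.zeros(h.shape[:2],bool)
    if n=="top": roi[205:265,140:400]=1
    else: roi[130:270,160:350]=1
    print(n,"dark",blobs(roi&(h[...,2]<55),40,1500)); print("grey",blobs(roi&(h[...,1]<60)&(h[...,2]>60),40,1500))
a=cv2.resize(t[155:260,150:400],None,fx=3.2,fy=3.2,interpolation=cv2.INTER_CUBIC)
cv2.imwrite("pics/tc.png",a)
b=cv2.resize(s[130:270,160:360],None,fx=4,fy=4,interpolation=cv2.INTER_CUBIC)
cv2.imwrite("pics/sc.png",b)
E
```

```text
top dark [([297.2, 233.2], [288, 224, 20, 19, 283]), ([376.0, 242.5], [367, 234, 19, 18, 282]), ([210.8, 245.1], [201, 236, 20, 19, 296])]
grey [([170.4, 234.5], [157, 223, 28, 24, 527]), ([254.9, 238.7], [244, 227, 23, 24, 444]), ([224.2, 259.7], [200, 248, 50, 17, 290])]
scene dark []
grey [([169.0, 151.5], [160, 130, 24, 42, 662]), ([339.5, 131.2], [331, 130, 19, 4, 44]), ([310.6, 152.8], [301, 141, 20, 25, 432]), ([265.6, 183.1], [256, 169, 21, 29, 522]), ([244.1, 202.9], [237, 199, 15, 12, 76]), ([308.6, 213.7], [299, 206, 20, 16, 151]), ([275.0, 245.8], [263, 235, 25, 23, 131]), ([183.4, 239.6], [178, 236, 12, 8, 65]), ([332.1, 255.8], [314, 237, 36, 33, 597]), ([191.3, 246.6], [187, 240, 9, 13, 42]), ([305.5, 256.3], [296, 252, 19, 10, 62]), ([300.7, 265.4], [282, 258, 43, 12, 264])]
```

View pics/tc.png

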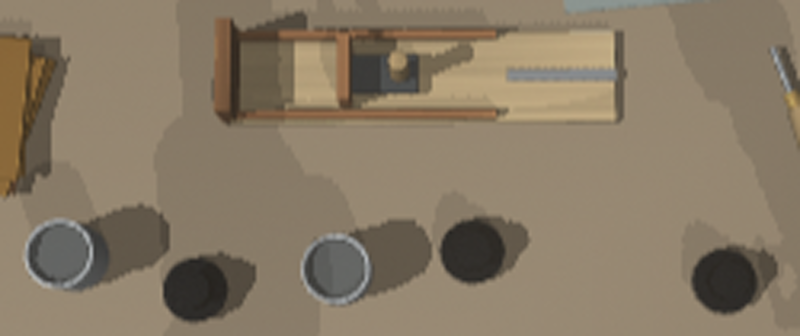

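View pics/sc.png

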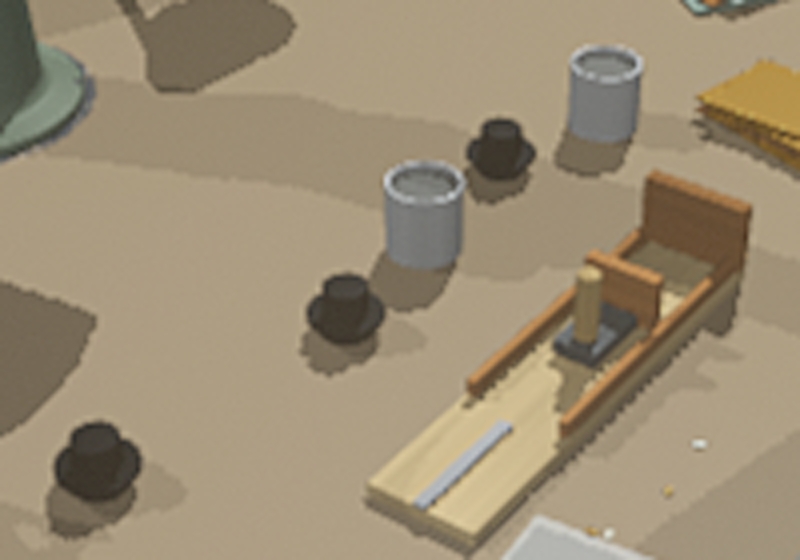

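The rims, lid hubs, post and jaw are clear in both views. Now I'll triangulate them.

```bash
python3 - <<'E'
from h import *
T=lambda x,y:((x+.5)/3.2-.5+150,(y+.5)/3.2-.5+155)
S=lambda x,y:((x+.5)/4-.5+160,(y+.5)/4-.5+130)
np.set_printoptions(precision=4,suppress=True)
for k,a,b in [("potA rim",(61,253),(606,64)),("potB rim",(336,268),(424,183)),("lid1 hub",(198,288),(501,127)),("lid2 hub",(472,249),(345,287)),("lid3 hub",(725,279),(90,434)),("post",(398,62),(589,273)),
 ("jaw L",(344,32),(659,285)),("jaw R",(344,105),(589,255)),("rack br far",(617,31),(470,537)),("rack br near",(617,120),(372,486))]:
    X,e=tri(T(*a),S(*b)); print(k,X,e)
for k,a,z in [("potA",(61,253),.06),("potB",(336,268),.06),("lid1 fl",(195.5,289.5),.018),("lid2 fl",(472.5,250),.018),("lid3 fl",(725,281),.018),("post",(398,62),.081),("rackend+x",(617,31),.012),("rackend-x",(617,120),.012),("jawtop+x",(344,32),.059),("jawtop-x",(344,105),.059),("cheek in top+x",(236,20),.068),("cheek in top-x",(236,118),.068),("cheek out +x",(217,20),.068),("cheek out-x",(217,115),.068),("rail +x",(497,34),.027),("rail-x",(497,113),.027)]:
    print(k,onz("top",*T(*a),z))
E
```

```text
potA rim [0.4686 0.2918 0.0584] 0.0015233700974866384
potB rim [0.4561 0.0547 0.0584] 0.0011118881987389243
lid1 hub [0.4408 0.1766 0.0429] 0.004476208789525208
lid2 hub [ 0.474  -0.0635  0.0382] 0.00025438392174968657
lid3 hub [ 0.4464 -0.2868  0.0396] 0.004823832409068892
post [0.6336 0.0024 0.0794] 0.002540896030238639
jaw L [0.6646 0.0499 0.0555] 0.0008911955226929308
jaw R [0.6019 0.0514 0.0537] 0.006155307466838729
rack br far [ 0.6783 -0.1987  0.0116] 0.0012517633819862735
rack br near [ 0.5968 -0.1961  0.0091] 0.00533143307242732
potA [0.4679 0.2909 0.06  ]
potB [0.4556 0.0542 0.06  ]
lid1 fl [0.4389 0.1817 0.018 ]
lid2 fl [ 0.4746 -0.0648  0.018 ]
lid3 fl [ 0.4475 -0.2901  0.018 ]
post [0.6322 0.0016 0.081 ]
rackend+x [ 0.6777 -0.199   0.012 ]
rackend-x [ 0.5942 -0.1974  0.012 ]
jawtop+x [0.6641 0.05   0.059 ]
jawtop-x [0.5984 0.0492 0.059 ]
cheek in top+x [0.6724 0.1444 0.068 ]
cheek in top-x [0.5849 0.1422 0.068 ]
cheek out +x [0.6723 0.1611 0.068 ]
cheek out-x [0.5875 0.1588 0.068 ]
rail +x [ 0.6707 -0.0873  0.027 ]
rail-x [ 0.5976 -0.0869  0.027 ]
```

{"fn": "apply_moves", "kwargs": {"steps": "0 0 0 -0.119;0 0 0 -0.119;0 0 0 -0.119;0 0 0 -0.119;0 0 0 -0.119;0 0 0 -0.119;0 0 0 -0.119;0 0 0 0", "grip": -1}}

```text
t: 1.1
tool_pos: [0.1423, -0.531, 0.2309]
tool_rot: [[0.003, 1.0, -0.0], [1.0, -0.003, 0.001], [0.001, -0.0, -1.0]]
wrist_force: [-0.6, -0.2, 0.4]
finger_gap: 0.0857
grasp_force: 0.0
```

{"fn": "apply_moves", "kwargs": {"steps": "0.28 0.26 0 0;0.28 0.26 0 0;0.28 0.26 0 0;0.28 0.26 0 0;0.28 0.26 0 0;0.28 0.26 0 0;0.28 0.26 0 0;0 0 0 0"}}

```text
t: 2.1
tool_pos: [0.4174, -0.2345, 0.2312]
tool_rot: [[-0.003, 1.0, 0.0], [1.0, 0.003, 0.001], [0.001, 0.0, -1.0]]
wrist_force: [0.2, -0.8, -0.4]
finger_gap: 0.0852
grasp_force: 0.0
```

{"fn": "apply_moves", "kwargs": {"steps": "0.262 0.24 0.1 0;0.262 0.24 0.1 0;0.262 0.24 0.1 0;0.262 0.24 0.1 0;0.262 0.24 0.1 0;0.263 0.237 0.1 0;0 0 0 0;0 0 0 0"}}

```text
t: 3.1
tool_pos: [0.6305, -0.0027, 0.1408]
tool_rot: [[0.003, 1.0, -0.002], [1.0, -0.003, -0.001], [-0.001, -0.002, -1.0]]
wrist_force: [-0.3, -0.4, -0.0]
finger_gap: 0.0855
grasp_force: 0.0
```

{"fn": "apply_moves", "kwargs": {"steps": "0 0 0.16 0;0 0 0.16 0;0 0 0.16 0;0 0 0.16 0;0 0 0 0;0 0 0 0;0 0 0 0;0 0 0 0"}}

```text
t: 4.1
tool_pos: [0.6318, -0.0017, 0.0463]
tool_rot: [[0.001, 1.0, 0.002], [1.0, -0.001, -0.0], [-0.0, 0.002, -1.0]]
wrist_force: [0.2, -0.1, 0.1]
finger_gap: 0.0853
grasp_force: 0.0
```

{"fn": "apply_moves", "kwargs": {"steps": "0 0 0 0;0 0 0 0;0 0 0 0;0 0 0 0;0 0 0 0;0 0 0 0;0 0 0 0;0 0 0 0", "grip": 1}}

```text
t: 5.1
tool_pos: [0.6341, -0.0015, 0.0459]
tool_rot: [[0.0, 1.0, 0.005], [1.0, -0.0, 0.0], [0.0, 0.005, -1.0]]
wrist_force: [6.9, -0.5, -2.7]
finger_gap: 0.0167
grasp_force: 58.5
```

{"fn": "apply_moves", "kwargs": {"steps": "0 0.02 0 0;-0.13 0 0 0;-0.13 0 0 0;-0.13 0 0 0;-0.13 0 0 0;-0.13 0 0 0;-0.13 0 0 0;0 0 0 0"}}

```text
t: 6.1
tool_pos: [0.6352, -0.1221, 0.0458]
tool_rot: [[0.004, 1.0, 0.002], [1.0, -0.004, -0.004], [-0.004, 0.002, -1.0]]
wrist_force: [4.2, -2.4, 4.6]
finger_gap: 0.0163
grasp_force: 59.3
```

{"fn": "apply_moves", "kwargs": {"steps": "0 0 0 0;0 0 0 0;0 0 0 0;0 0 0 0;0 0 0 0;0 0 0 0;0 0 0 0;0 0 0 0"}}

```text
t: 7.1
tool_pos: [0.6352, -0.1192, 0.0458]
tool_rot: [[0.0, 1.0, 0.002], [1.0, -0.0, -0.002], [-0.002, 0.002, -1.0]]
wrist_force: [4.3, -2.5, 3.6]
finger_gap: 0.0165
grasp_force: 59.3
```

{"fn": "apply_moves", "kwargs": {"steps": "0 0 0 0;0 0 0 0;0 0 0 0;0 0 0 0;0 0 0 0;0 0 -0.3 0;0 0 -0.3 0;0 0 -0.3 0", "grip": -1}}

```text
t: 8.1
tool_pos: [0.6339, -0.1186, 0.1816]
tool_rot: [[0.001, 1.0, -0.0], [1.0, -0.001, 0.0], [0.0, -0.0, -1.0]]
wrist_force: [0.3, 0.5, 0.5]
finger_gap: 0.0852
grasp_force: 0.0
```

{"fn": "apply_moves", "kwargs": {"steps": "0.23 -0.24 0 0;0.23 -0.24 0 0;0.23 -0.24 0 0;0.23 -0.24 0 0;0.23 -0.24 0 0;0 0 0 0;0 0 0 0;0 0 0 0"}}

```text
t: 9.1
tool_pos: [0.4554, 0.0533, 0.1804]
tool_rot: [[0.002, 1.0, 0.001], [1.0, -0.002, -0.0], [-0.0, 0.001, -1.0]]
wrist_force: [-0.5, 0.3, -0.4]
finger_gap: 0.0854
grasp_force: 0.0
```

```bash
python3 - <<'E'
from h import *
t=get("top");s=get("scene");cv2.imwrite("pics/t1.png",t);cv2.imwrite("pics/s1.png",s)
a=cv2.resize(t[155:260,150:400],None,fx=3.2,fy=3.2,interpolation=cv2.INTER_CUBIC)
b=cv2.resize(s[130:270,220:360],None,fx=2.5,fy=2.5,interpolation=cv2.INTER_CUBIC)
c=np.zeros((600,800,3),np.uint8);c[:336]=a[:336,:800];c[337:337+263,:350]=b[87:350]
cv2.imwrite("pics/v1.png",c);print(observe()["tool_pos"])
E
```

```text
[0.45502915 0.05333011 0.18019196]
```

View pics/v1.png

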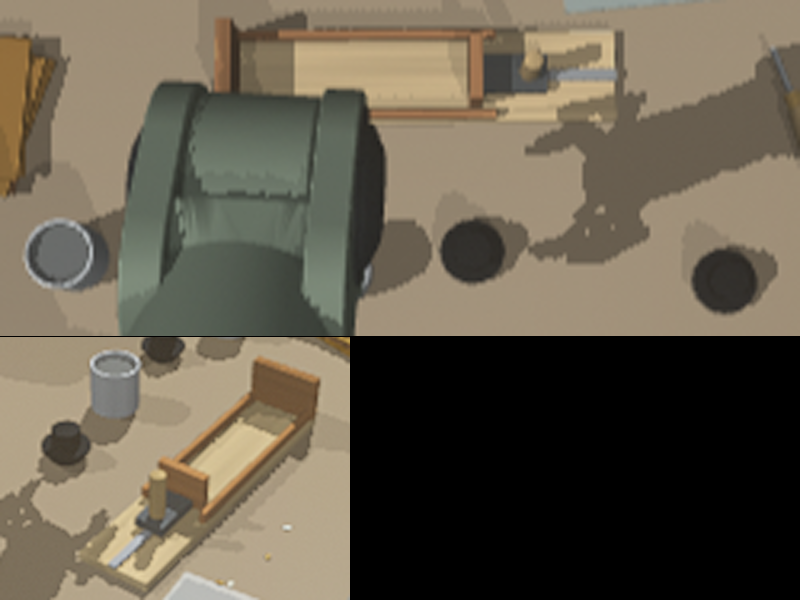

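{"fn": "apply_moves", "kwargs": {"steps": "0.01 0.015 0.2 0;0 0 0.2 0;0 0 0.2 0;0 0 0.2 0;0 0 0.15 0;0 0 0.117 0;0 0 0 0;0 0 0 0"}}

```text
t: 10.2
tool_pos: [0.4571, 0.0552, 0.0206]
tool_rot: [[0.001, 1.0, 0.0], [1.0, -0.001, -0.0], [-0.0, 0.0, -1.0]]
wrist_force: [0.8, 0.8, -0.0]
finger_gap: 0.0853
grasp_force: 0.0
```

{"fn": "apply_moves", "kwargs": {"steps": "0 0 0 0;0 0 0 0;0 0 0 0;0 0 0 0;0 0 0 0;0 0 0 0;0 0 0 0;0 0 0 0", "grip": 1}}

```text
t: 11.2
tool_pos: [0.4571, 0.0555, 0.0213]
tool_rot: [[0.0, 1.0, 0.002], [1.0, -0.0, -0.0], [-0.0, 0.002, -1.0]]
wrist_force: [-1.6, 0.3, 6.8]
finger_gap: 0.0584
grasp_force: 64.0
```

{"fn": "apply_moves", "kwargs": {"steps": "0 0 -0.05 0;0 0 -0.1 0;0 0 -0.2 0;0 0 -0.2 0;0 0 -0.1 0;0 0 0 0;0 0 0 0;0 0 0 0"}}

```text
t: 12.2
tool_pos: [0.4557, 0.0556, 0.1169]
tool_rot: [[0.001, 1.0, -0.002], [1.0, -0.001, 0.0], [0.0, -0.002, -1.0]]
wrist_force: [0.8, 0.1, -2.3]
finger_gap: 0.0583
grasp_force: 64.7
```

```bash
python3 - <<'E'
from h import *
t=cv2.imread("pics/t1.png").astype(float)
# rack across profile at given columns: channels
for c in (248,268,286):
    col=t[160:200,c-2:c+3].mean(1); print(c,[tuple(int(v) for v in r) for r in col])
E
```

```text
248 [(107, 128, 142), (107, 128, 142), (107, 127, 142), (96, 115, 128), (79, 104, 132), (79, 113, 156), (71, 101, 138), (75, 100, 124), (109, 143, 164), (127, 165, 187), (131, 169, 192), (135, 175, 198), (134, 174, 197), (132, 172, 194), (132, 171, 194), (130, 168, 190), (128, 167, 188), (129, 168, 190), (131, 169, 191), (132, 170, 193), (131, 170, 192), (129, 168, 190), (131, 171, 193), (133, 173, 196), (116, 150, 168), (78, 97, 103), (59, 68, 65), (61, 70, 66), (64, 73, 69), (67, 76, 71), (68, 78, 72), (70, 79, 74), (73, 83, 77), (75, 86, 80), (79, 91, 83), (81, 93, 86), (81, 92, 85), (80, 91, 84), (80, 91, 83), (81, 91, 84)]
268 [(107, 128, 142), (107, 128, 142), (107, 128, 142), (89, 107, 119), (72, 97, 127), (81, 117, 160), (70, 100, 136), (83, 109, 129), (116, 150, 172), (125, 162, 184), (129, 168, 190), (133, 173, 196), (131, 169, 192), (127, 165, 187), (127, 165, 187), (126, 164, 186), (125, 163, 184), (126, 164, 185), (128, 166, 188), (131, 171, 193), (132, 172, 195), (131, 170, 193), (133, 173, 196), (133, 174, 197), (133, 172, 195), (129, 167, 189), (124, 160, 181), (123, 
[... 170 characters left out ...]
75, 87, 95), (66, 76, 84)]
286 [(107, 128, 142), (107, 128, 142), (107, 128, 142), (90, 108, 120), (73, 99, 130), (84, 120, 165), (71, 100, 137), (82, 107, 126), (115, 149, 170), (127, 164, 186), (129, 167, 189), (132, 171, 194), (129, 168, 189), (125, 163, 183), (127, 165, 185), (127, 165, 186), (124, 162, 182), (124, 161, 184), (128, 166, 189), (133, 173, 196), (135, 175, 198), (133, 173, 196), (134, 175, 197), (133, 174, 196), (133, 173, 196), (129, 166, 189), (123, 159, 179), (124, 160, 180), (101, 131, 149), (70, 97, 127), (82, 118, 161), (71, 100, 137), (91, 119, 137), (111, 140, 158), (111, 133, 148), (120, 143, 160), (121, 143, 160), (121, 143, 159), (121, 143, 160), (121, 144, 160)]
```

```bash
python3 - <<'E'
from h import *
for c in (230,248,268,286): print(onz("top",c,177.5,.027))
t=cv2.imread("pics/top0.png").astype(float)
for c in (228,240,300):
    r=t[160:200,c-2:c+3].mean(1);q=r[:,2]-r[:,0]; print(c,q.astype(int).tolist())
# cheek: row profile along columns at mid
r=t[172:186,210:265].mean(0);print([tuple(int(x) for x in v) for v in r])
E
```

```text
[0.63365864 0.13016212 0.027     ]
[0.63382959 0.07804005 0.027     ]
[0.63401963 0.02009291 0.027     ]
[ 0.63419078 -0.03208991  0.027     ]
228 [32, 32, 31, 27, 27, 36, 33, 27, 29, 31, 31, 32, 31, 32, 32, 31, 30, 30, 31, 31, 31, 30, 31, 31, 31, 31, 31, 30, 30, 35, 51, 53, 43, 38, 31, 33, 32, 32, 32, 32]
240 [21, 20, 20, 20, 48, 70, 62, 43, 38, 40, 41, 42, 42, 42, 42, 40, 39, 40, 41, 41, 40, 40, 41, 42, 42, 41, 37, 41, 38, 50, 69, 60, 44, 41, 35, 36, 36, 36, 36, 35]
300 [33, 33, 32, 29, 53, 75, 62, 44, 54, 56, 57, 57, 56, 56, 56, 56, 54, 55, 56, 58, 60, 59, 59, 58, 58, 55, 53, 54, 46, 56, 76, 63, 41, 40, 37, 37, 37, 36, 36, 36]
[(101, 120, 133), (101, 120, 134), (101, 120, 134), (101, 120, 134), (101, 120, 133), (101, 120, 133), (91, 108, 120), (69, 97, 132), (65, 93, 126), (62, 88, 119), (60, 85, 116), (60, 84, 114), (35, 45, 55), (35, 45, 55), (37, 47, 58), (70, 90, 102), (71, 91, 102), (71, 91, 102), (71, 91, 102), (71, 91, 102), (71, 91, 102), (71, 91, 102), (71, 91, 102), (71, 91, 102), (71, 91, 102), (71, 91, 102), (71, 91, 102), (77, 99, 112), (83, 106, 120), (82, 106, 120), (82, 106, 120), (83, 107, 120), (122, 159, 180), (123, 160, 181), (123, 160, 181), (123, 160, 181), (123, 160, 181), (123, 160, 181), (123, 159, 180), (123, 159, 180), (120, 156, 177), (117, 153, 173), (116, 150, 170), (113, 147, 166), (112, 145, 164), (86, 119, 154), (76, 108, 149), (76, 109, 149), (78, 111, 152), (41, 55, 70), (56, 61, 64), (58, 62, 64), (58, 62, 64), (58, 62, 64), (58, 62, 65)]
```

{"fn": "apply_moves", "kwargs": {"steps": "0.089 0.298 0 0;0.089 0.298 0 0;0.089 0.298 0 0;0.089 0.298 0 0;0 0 0 0;0 0 0 0;0 0 0 0;0 0 0 0"}}

```text
t: 13.2
tool_pos: [0.6345, 0.1085, 0.1179]
tool_rot: [[0.001, 1.0, -0.0], [1.0, -0.001, -0.0], [-0.0, -0.0, -1.0]]
wrist_force: [-0.3, 0.9, -2.2]
finger_gap: 0.0583
grasp_force: 65.3
```

{"fn": "apply_moves", "kwargs": {"steps": "0 0 0.14 0;0 0 0.14 0;0 0 0.1 0;0 0 0.05 0;0 0 0.05 0;0 0 0.04 0;0 0 0.03 0;0 0 0 0"}}

```text
t: 14.2
tool_pos: [0.6351, 0.1088, 0.035]
tool_rot: [[0.001, 1.0, -0.0], [1.0, -0.001, -0.0], [-0.0, -0.0, -1.0]]
wrist_force: [-0.1, 0.5, -1.5]
finger_gap: 0.0584
grasp_force: 65.3
```

{"fn": "apply_moves", "kwargs": {"steps": "0 0 0.01 0;0 0 0.005 0;0 0 0 0;0 0 0 0;0 0 0 0;0 0 0 0;0 0 0 0;0 0 0 0"}}

```text
t: 15.2
tool_pos: [0.6355, 0.1089, 0.0334]
tool_rot: [[0.001, 1.0, 0.001], [1.0, -0.001, 0.0], [0.0, 0.001, -1.0]]
wrist_force: [-1.9, 0.8, 5.3]
finger_gap: 0.0581
grasp_force: 65.8
```

{"fn": "apply_moves", "kwargs": {"steps": "0 0 0 0;0 0 0 0;0 0 0 0;0 0 0 0;0 0 0 0;0 0 -0.2 0;0 0 -0.4 0;0 0 -0.35 0", "grip": -1}}

```text
t: 16.2
tool_pos: [0.6353, 0.1088, 0.1773]
tool_rot: [[0.0, 1.0, 0.0], [1.0, -0.0, 0.0], [0.0, 0.0, -1.0]]
wrist_force: [0.7, -0.9, 0.2]
finger_gap: 0.0856
grasp_force: 0.0
```

{"fn": "apply_moves", "kwargs": {"steps": "0.243 -0.221 0 0;0.243 -0.221 0 0;0.243 -0.221 0 0;0.243 -0.221 0 0;0.243 -0.221 0 0;0 0 0 0;0 0 0 0;0 0 0 0"}}

```text
t: 17.2
tool_pos: [0.4706, 0.2904, 0.1755]
tool_rot: [[0.002, 1.0, 0.0], [1.0, -0.002, -0.0], [-0.0, 0.0, -1.0]]
wrist_force: [0.6, -0.1, 0.6]
finger_gap: 0.0852
grasp_force: 0.0
```

```bash
python3 - <<'E'
from h import *
t=get("top");s=get("scene");cv2.imwrite("pics/t2.png",t);cv2.imwrite("pics/s2.png",s)
a=cv2.resize(t[155:260,150:400],None,fx=3.2,fy=3.2,interpolation=cv2.INTER_CUBIC)
b=cv2.resize(s[130:235,210:360],None,fx=2.5,fy=2.5,interpolation=cv2.INTER_CUBIC)
c=np.zeros((600,800,3),np.uint8);c[:336]=a;c[337:337+262,:375]=b
cv2.imwrite("pics/v2.png",c);print(observe()["tool_pos"])
E
```

```text
[0.47046578 0.29030773 0.17539606]
```

View pics/v2.png

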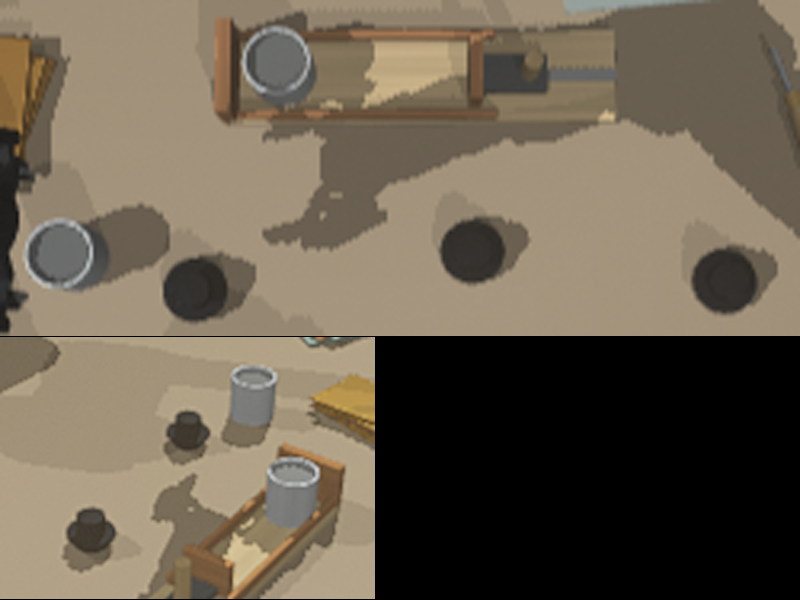

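{"fn": "apply_moves", "kwargs": {"steps": "0.008 -0.005 0.2 0;0 0 0.2 0;0 0 0.2 0;0 0 0.2 0;0 0 0.15 0;0 0 0.08 0;0 0 0 0;0 0 0 0"}}

```text
t: 18.3
tool_pos: [0.4697, 0.2925, 0.0218]
tool_rot: [[0.001, 1.0, 0.001], [1.0, -0.001, 0.001], [0.001, 0.001, -1.0]]
wrist_force: [-0.6, 0.2, 0.4]
finger_gap: 0.0858
grasp_force: 0.0
```

{"fn": "apply_moves", "kwargs": {"steps": "0 0 0 0;0 0 0 0;0 0 0 0;0 0 0 0;0 0 0 0;0 0 0 0;0 0 0 0;0 0 0 0", "grip": 1}}

```text
t: 19.3
tool_pos: [0.4694, 0.2927, 0.0223]
tool_rot: [[0.0, 1.0, 0.001], [1.0, -0.0, 0.001], [0.001, 0.001, -1.0]]
wrist_force: [-1.5, -0.7, 7.0]
finger_gap: 0.0589
grasp_force: 64.0
```

{"fn": "apply_moves", "kwargs": {"steps": "0 0 -0.05 0;0 0 -0.1 0;0 0 -0.2 0;0 0 -0.2 0;0 0 -0.15 0;0 0 0 0;0 0 0 0;0 0 0 0"}}

```text
t: 20.3
tool_pos: [0.4681, 0.292, 0.1248]
tool_rot: [[0.001, 1.0, -0.002], [1.0, -0.001, -0.001], [-0.001, -0.002, -1.0]]
wrist_force: [0.4, 0.0, -2.0]
finger_gap: 0.059
grasp_force: 65.0
```

{"fn": "apply_moves", "kwargs": {"steps": "-0.28 0.186 0 0;-0.28 0.186 0 0;-0.28 0.186 0 0;-0.28 0.186 0 0;-0.28 0.186 0 0;-0.28 0.186 0 0;0 0 0 0;0 0 0 0"}}

```text
t: 21.3
tool_pos: [0.6351, 0.0403, 0.1247]
tool_rot: [[0.001, 1.0, -0.003], [1.0, -0.001, 0.001], [0.001, -0.003, -1.0]]
wrist_force: [-1.0, 0.2, -2.4]
finger_gap: 0.0586
grasp_force: 65.3
```

{"fn": "apply_moves", "kwargs": {"steps": "0 0 0.14 0;0 0 0.14 0;0 0 0.12 0;0 0 0.08 0;0 0 0.05 0;0 0 0.04 0;0 0 0.02 0;0 0 0 0"}}

```text
t: 22.3
tool_pos: [0.6363, 0.0402, 0.0376]
tool_rot: [[0.001, 1.0, 0.0], [1.0, -0.001, -0.0], [-0.0, 0.0, -1.0]]
wrist_force: [-0.0, -0.7, -2.6]
finger_gap: 0.0589
grasp_force: 65.4
```

{"fn": "apply_moves", "kwargs": {"steps": "0 -0.007 0.012 0;0 0 0.013 0;0 0 0.004 0;0 0 0 0;0 0 0 0;0 0 0 0;0 0 0 0;0 0 0 0"}}

```text
t: 23.3
tool_pos: [0.6352, 0.0402, 0.0343]
tool_rot: [[0.001, 1.0, 0.001], [1.0, -0.001, -0.0], [-0.0, 0.001, -1.0]]
wrist_force: [-2.4, 0.3, 5.3]
finger_gap: 0.059
grasp_force: 66.1
```

{"fn": "apply_moves", "kwargs": {"steps": "0 0 0 0;0 0 0 0;0 0 0 0;0 0 0 0;0 0 0 0;0 0 -0.2 0;0 0 -0.4 0;0 0 -0.35 0", "grip": -1}}

```text
t: 24.3
tool_pos: [0.6351, 0.0403, 0.1773]
tool_rot: [[0.001, 1.0, 0.0], [1.0, -0.001, 0.0], [0.0, 0.0, -1.0]]
wrist_force: [0.4, -1.0, -0.0]
finger_gap: 0.0854
grasp_force: 0.0
```

{"fn": "apply_moves", "kwargs": {"steps": "-0.13 -0.18 0 0;-0.13 -0.18 0 0;-0.13 -0.18 0 0;-0.13 -0.18 0 0;-0.13 -0.18 0 0;-0.04 -0.18 0 0;0 0 0 0;0 0 0 0"}}

```text
t: 25.3
tool_pos: [0.4742, -0.0632, 0.176]
tool_rot: [[0.0, 1.0, 0.002], [1.0, -0.0, -0.0], [-0.0, 0.002, -1.0]]
wrist_force: [-0.2, 1.0, -0.8]
finger_gap: 0.0857
grasp_force: 0.0
```

```bash
python3 - <<'E'
from h import *
t=get("top");s=get("scene");cv2.imwrite("pics/t3.png",t);cv2.imwrite("pics/s3.png",s)
a=cv2.resize(t[155:260,150:400],None,fx=3.2,fy=3.2,interpolation=cv2.INTER_CUBIC)
b=cv2.resize(s[130:235,210:360],None,fx=2.5,fy=2.5,interpolation=cv2.INTER_CUBIC)
c=np.zeros((600,800,3),np.uint8);c[:336]=a;c[337:337+262,:375]=b
cv2.imwrite("pics/v3.png",c);print(observe()["tool_pos"])
S=lambda x,y:((x+.5)/4-.5+160,(y+.5)/4-.5+130)
for q in ((501,127),(345,287),(90,434)):print("scene hub",onz("scene",*S(*q),.04))
for q in ((210.5,245),(297.7,233.2),(376,242.5)):print("top fl",onz("top",*q,.017))
h=cv2.cvtColor(t,cv2.COLOR_BGR2HSV);roi=np.zeros(h.shape[:2],bool);roi[205:265,140:400]=1
print(blobs(roi&(h[...,2]<55),40,1500))
E
```

```text
[ 0.47423064 -0.0630346   0.17578949]
scene hub [0.43950479 0.1825327  0.04      ]
scene hub [ 0.47570463 -0.06533575  0.04      ]
scene hub [ 0.44470966 -0.28854226  0.04      ]
top fl [0.43931355 0.1825705  0.017     ]
top fl [ 0.47352281 -0.06592612  0.017     ]
top fl [ 0.4474886  -0.28965246  0.017     ]
[([346.9, 214.5], [343, 205, 9, 23, 75]), ([376.0, 242.5], [367, 234, 19, 18, 282]), ([210.8, 245.1], [202, 236, 19, 19, 287])]
```

View pics/v3.png

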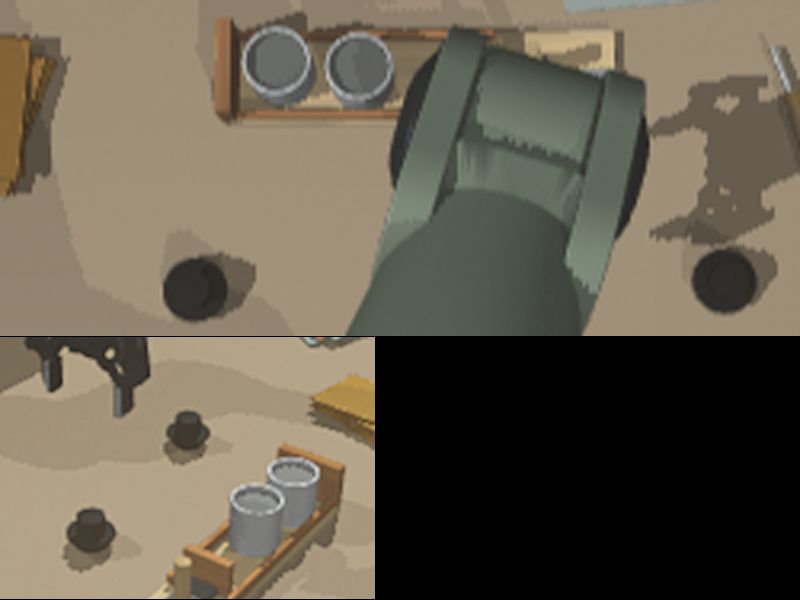

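{"fn": "apply_moves", "kwargs": {"steps": "-0.015 0.002 0.2 0;0 0 0.2 0;0 0 0.2 0;0 0 0.2 0;0 0 0.15 0;0 0 0.07 0;0 0 0 0;0 0 0 0"}}

```text
t: 26.4
tool_pos: [0.4742, -0.0655, 0.0233]
tool_rot: [[0.0, 1.0, 0.001], [1.0, -0.0, -0.0], [-0.0, 0.001, -1.0]]
wrist_force: [0.6, -0.3, 0.3]
finger_gap: 0.0853
grasp_force: 0.0
```

{"fn": "apply_moves", "kwargs": {"steps": "0 0 0 0;0 0 0 0;0 0 0 0;0 0 0 0;0 0 0 0;0 0 0 0;0 0 0 0;0 0 0 0", "grip": 1}}

```text
t: 27.4
tool_pos: [0.4738, -0.0655, 0.0234]
tool_rot: [[0.001, 1.0, 0.001], [1.0, -0.001, -0.0], [-0.0, 0.001, -1.0]]
wrist_force: [-1.2, 0.3, 5.5]
finger_gap: 0.0316
grasp_force: 58.9
```

{"fn": "apply_moves", "kwargs": {"steps": "0 0 -0.05 0;0 0 -0.1 0;0 0 -0.2 0;0 0 -0.25 0;0 0 -0.25 0;0 0 0 0;0 0 0 0;0 0 0 0"}}

```text
t: 28.4
tool_pos: [0.4724, -0.0651, 0.1491]
tool_rot: [[0.001, 1.0, -0.002], [1.0, -0.001, 0.001], [0.001, -0.002, -1.0]]
wrist_force: [0.1, 0.6, -1.0]
finger_gap: 0.0318
grasp_force: 59.5
```

```bash
python3 - <<'E'
from h import *
t=get("top");s=get("scene");cv2.imwrite("pics/t4.png",t);cv2.imwrite("pics/s4.png",s)
def crop(im,y0,y1,x0,x1,f): return cv2.resize(im[y0:y1,x0:x1],None,fx=f,fy=f,interpolation=cv2.INTER_CUBIC)
c=np.zeros((600,800,3),np.uint8)
a=crop(t,158,200,210,310,8);c[:336]=a
b=crop(s,130,235,180,360,2.5);c[337:599,:450]=b
b=crop(s,178,218,300,345,6.5);c[337:597,460:753]=b[:260,:293]
cv2.imwrite("pics/v4.png",c)
E
```

```text
Traceback (most recent call last):
ValueError: could not broadcast input array from shape (260,292,3) into shape (260,293,3)
```

```bash
python3 - <<'E'
from h import *
t=cv2.imread("pics/t4.png");s=cv2.imread("pics/s4.png")
def crop(im,y0,y1,x0,x1,f): return cv2.resize(im[y0:y1,x0:x1],None,fx=f,fy=f,interpolation=cv2.INTER_CUBIC)
c=np.zeros((600,800,3),np.uint8)
c[:336]=crop(t,158,200,210,310,8)
c[337:599,:450]=crop(s,130,235,180,360,2.5)[:262,:450]
c[337:597,460:748]=crop(s,175,215,298,343,6.5)[:260,:288]
cv2.imwrite("pics/v4.png",c)
E
```

View pics/v4.png

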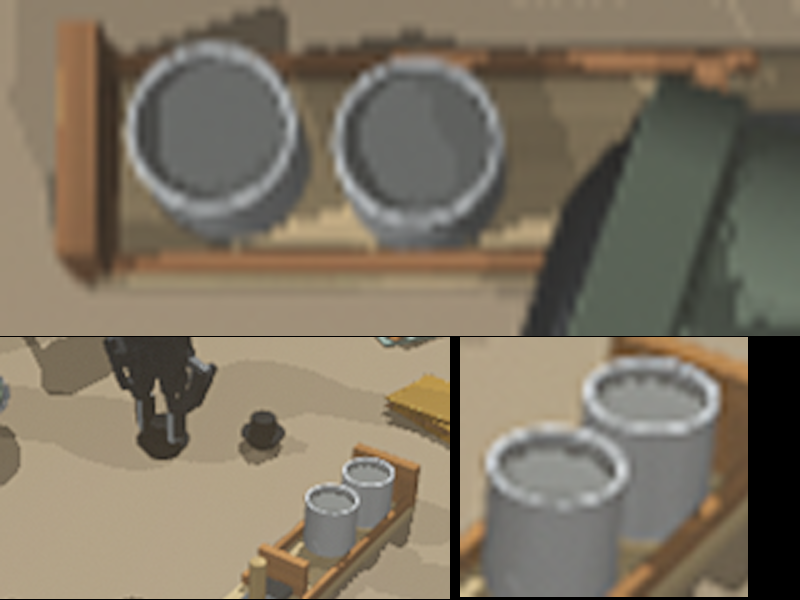

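```bash
python3 - <<'E'
from h import *
T=lambda x,y:((x+.5)/8-.5+210,(y+.5)/8-.5+158)
S=lambda x,y:((x+.5)/6.5-.5+298,(y+.5)/6.5-.5+175)
for a,b in (((212,126),(191,58)),((418,140),(97,130))):
    print(tri(T(*a),S(*b)),onz("top",*T(*a),.072),onz("scene",*S(*b),.072))
E
```

```text
(array([0.63644515, 0.10799947, 0.07147714]), np.float64(0.0009908466846638925)) [0.63591585 0.10763495 0.072     ] [0.63711447 0.10774357 0.072     ]
(array([0.63192083, 0.03622291, 0.07087726]), np.float64(0.0012368411915143957)) [0.63116454 0.03578749 0.072     ] [0.63311354 0.03533655 0.072     ]
```

{"fn": "apply_moves", "kwargs": {"steps": "0.168 0.266 0 0;0.168 0.266 0 0;0.168 0.266 0 0;0.17 0.266 0 0;0 0 0 0;0 0 0 0;0 0 0 0;0 0 0 0"}}

```text
t: 29.5
tool_pos: [0.6323, 0.0349, 0.1504]
tool_rot: [[0.002, 1.0, -0.0], [1.0, -0.002, -0.0], [-0.0, -0.0, -1.0]]
wrist_force: [-0.7, 0.4, -1.1]
finger_gap: 0.0318
grasp_force: 59.8
```

{"fn": "apply_moves", "kwargs": {"steps": "0 0 0.12 0;0 0 0.12 0;0 0 0.06 0;0 0 0.03 0;0 0 0.03 0;0 0 0 0;0 0 0 0;0 0 0 0"}}

```text
t: 30.5
tool_pos: [0.6333, 0.0356, 0.0965]
tool_rot: [[0.0, 1.0, 0.001], [1.0, -0.0, -0.0], [-0.0, 0.001, -1.0]]
wrist_force: [0.0, 1.0, -0.9]
finger_gap: 0.0319
grasp_force: 59.8
```

{"fn": "apply_moves", "kwargs": {"steps": "0 -0.005 0.02 0;0 0 0.02 0;0 0 0.02 0;0 0 0.02 0;0 0 0.02 0;0 0 0 0;0 0 0 0;0 0 0 0"}}

```text
t: 31.5
tool_pos: [0.6322, 0.0356, 0.0816]
tool_rot: [[0.001, 1.0, -0.0], [1.0, -0.001, -0.0], [-0.0, -0.0, -1.0]]
wrist_force: [-2.1, 0.8, 5.3]
finger_gap: 0.0318
grasp_force: 60.1
```

{"fn": "apply_moves", "kwargs": {"steps": "0 0 0.01 0;0 0 0 0;0 0 0 0;0 0 0.01 0;0 0 0 0;0 0 0 0;0 0 0 0;0 0 0 0"}}

```text
t: 32.5
tool_pos: [0.6323, 0.0356, 0.0813]
tool_rot: [[0.0, 1.0, 0.001], [1.0, -0.0, -0.0], [-0.0, 0.001, -1.0]]
wrist_force: [-7.9, 0.5, 20.4]
finger_gap: 0.0318
grasp_force: 61.8
```

{"fn": "apply_moves", "kwargs": {"steps": "0 0 -0.01 0;0 0 -0.008 0;0 0 0 0;0 0 0 0;0 0 0 0;0 0 0 0;0 0 0 0;0 0 0 0"}}

```text
t: 33.5
tool_pos: [0.6323, 0.0356, 0.0814]
tool_rot: [[0.0, 1.0, 0.0], [1.0, -0.0, 0.0], [0.0, 0.0, -1.0]]
wrist_force: [-2.5, 0.3, 8.1]
finger_gap: 0.0318
grasp_force: 60.3
```

{"fn": "apply_moves", "kwargs": {"steps": "0 0 0 0;0 0 0 0;0 0 0 0;0 0 0 0;0 0 -0.05 0;0 0 -0.2 0;0 0 -0.25 0;0 0 -0.2 0", "grip": -1}}

```text
t: 34.5
tool_pos: [0.6327, 0.0356, 0.188]
tool_rot: [[0.0, 1.0, 0.002], [1.0, -0.0, -0.0], [-0.0, 0.002, -1.0]]
wrist_force: [0.6, -0.6, -0.1]
finger_gap: 0.0855
grasp_force: 0.0
```

{"fn": "apply_moves", "kwargs": {"steps": "0.196 -0.257 0 0;0.196 -0.257 0 0;0.196 -0.257 0 0;0.196 -0.257 0 0;0.196 -0.257 0 0;0 0 0 0;0 0 0 0;0 0 0 0"}}

```text
t: 35.5
tool_pos: [0.4408, 0.1822, 0.1861]
tool_rot: [[0.002, 1.0, 0.001], [1.0, -0.002, 0.0], [0.0, 0.001, -1.0]]
wrist_force: [0.2, -0.2, 0.1]
finger_gap: 0.0854
grasp_force: 0.0
```

```bash
python3 - <<'E'
from h import *
t=get("top");s=get("scene");cv2.imwrite("pics/t5.png",t);cv2.imwrite("pics/s5.png",s)
def crop(im,y0,y1,x0,x1,f): return cv2.resize(im[y0:y1,x0:x1],None,fx=f,fy=f,interpolation=cv2.INTER_CUBIC)
c=np.zeros((600,800,3),np.uint8)
c[:336]=crop(t,158,263,190,440,3.2)[:336]
c[337:599,:450]=crop(s,130,235,180,360,2.5)[:262,:450]
c[337:597,460:748]=crop(s,175,215,298,343,6.5)[:260,:288]
cv2.imwrite("pics/v5.png",c)
E
```

```text
(no output)
```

View pics/v5.png

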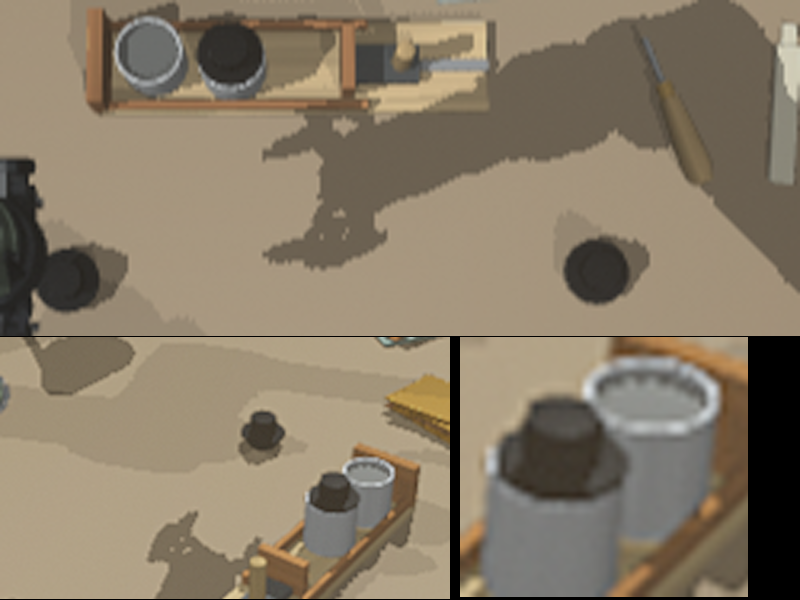

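{"fn": "apply_moves", "kwargs": {"steps": "0.002 -0.007 0.2 0;0 0 0.2 0;0 0 0.2 0;0 0 0.2 0;0 0 0.18 0;0 0 0.1 0;0 0 0 0;0 0 0 0"}}

```text
t: 36.6
tool_pos: [0.4393, 0.1829, 0.0242]
tool_rot: [[0.001, 1.0, 0.001], [1.0, -0.001, 0.0], [0.0, 0.001, -1.0]]
wrist_force: [0.8, 0.7, -0.4]
finger_gap: 0.0854
grasp_force: 0.0
```

{"fn": "apply_moves", "kwargs": {"steps": "0 0 0 0;0 0 0 0;0 0 0 0;0 0 0 0;0 0 0 0;0 0 0 0;0 0 0 0;0 0 0 0", "grip": 1}}

```text
t: 37.6
tool_pos: [0.439, 0.1832, 0.0246]
tool_rot: [[0.0, 1.0, 0.001], [1.0, -0.0, 0.0], [0.0, 0.001, -1.0]]
wrist_force: [0.6, -0.5, 4.9]
finger_gap: 0.0315
grasp_force: 58.9
```

{"fn": "apply_moves", "kwargs": {"steps": "0 0 -0.05 0;0 0 -0.1 0;0 0 -0.2 0;0 0 -0.25 0;0 0 -0.25 0;0 0 0 0;0 0 0 0;0 0 0 0"}}

```text
t: 38.6
tool_pos: [0.4375, 0.1828, 0.1501]
tool_rot: [[0.001, 1.0, -0.002], [1.0, -0.001, -0.001], [-0.001, -0.002, -1.0]]
wrist_force: [-0.3, 0.1, -1.2]
finger_gap: 0.0319
grasp_force: 59.5
```

{"fn": "apply_moves", "kwargs": {"steps": "-0.1 0.265 0 0;-0.1 0.265 0 0;-0.1 0.265 0 0;-0.1 0.265 0 0;-0.1 0.265 0 0;0 0 0 0;0 0 0 0;0 0 0 0"}}

```text
t: 39.6
tool_pos: [0.6358, 0.1085, 0.1508]
tool_rot: [[-0.0, 1.0, -0.002], [1.0, 0.0, 0.0], [0.0, -0.002, -1.0]]
wrist_force: [0.9, 0.1, -1.5]
finger_gap: 0.0315
grasp_force: 59.7
```

{"fn": "apply_moves", "kwargs": {"steps": "0 0 0.12 0;0 0 0.12 0;0 0 0.06 0;0 0 0.03 0;0 0 0.03 0;0 0 0 0;0 0 0 0;0 0 0 0"}}

```text
t: 40.6
tool_pos: [0.6375, 0.1079, 0.0977]
tool_rot: [[0.001, 1.0, 0.001], [1.0, -0.001, 0.0], [0.0, 0.001, -1.0]]
wrist_force: [0.4, -0.3, -0.1]
finger_gap: 0.0317
grasp_force: 59.7
```

{"fn": "apply_moves", "kwargs": {"steps": "0 -0.005 0.02 0;0 0 0.02 0;0 0 0.02 0;0 0 0.02 0;0 0 0.02 0;0 0 0.01 0;0 0 0 0;0 0 0 0"}}

```text
t: 41.6
tool_pos: [0.6365, 0.1079, 0.0826]
tool_rot: [[0.0, 1.0, 0.001], [1.0, -0.0, -0.0], [-0.0, 0.001, -1.0]]
wrist_force: [-4.8, 0.8, 10.9]
finger_gap: 0.0312
grasp_force: 60.7
```

{"fn": "apply_moves", "kwargs": {"steps": "0 0 0.006 0;0 0 0 0;0 0 0 0;0 0 0.006 0;0 0 0 0;0 0 0 0;0 0 0 0;0 0 0 0"}}

```text
t: 42.6
tool_pos: [0.6366, 0.1079, 0.0825]
tool_rot: [[0.0, 1.0, 0.002], [1.0, -0.0, -0.0], [-0.0, 0.002, -1.0]]
wrist_force: [-8.5, -1.7, 22.4]
finger_gap: 0.0318
grasp_force: 61.7
```

{"fn": "apply_moves", "kwargs": {"steps": "0 0 -0.01 0;0 0 -0.008 0;0 0 0 0;0 0 0 0;0 0 0 0;0 0 0 0;0 0 0 0;0 0 0 0"}}

```text
t: 43.6
tool_pos: [0.6365, 0.1079, 0.0826]
tool_rot: [[0.0, 1.0, 0.0], [1.0, -0.0, -0.0], [-0.0, 0.0, -1.0]]
wrist_force: [-2.5, -1.6, 9.4]
finger_gap: 0.032
grasp_force: 60.4
```

{"fn": "apply_moves", "kwargs": {"steps": "0 0 0 0;0 0 0 0;0 0 0 0;0 0 0 0;0 0 -0.05 0;0 0 -0.2 0;0 0 -0.25 0;0 0 -0.2 0", "grip": -1}}

```text
t: 44.6
tool_pos: [0.637, 0.1079, 0.1889]
tool_rot: [[0.001, 1.0, 0.002], [1.0, -0.001, 0.0], [0.0, 0.002, -1.0]]
wrist_force: [1.2, 0.1, -0.2]
finger_gap: 0.0851
grasp_force: 0.0
```

{"fn": "apply_moves", "kwargs": {"steps": "-0.3 0 0 0;-0.3 0 0 0;-0.3 0 0 0;-0.3 0 0 0;-0.316 0 0 0;0 0 0 0;0 0 0 0;0 0 0 0"}}

```text
t: 45.6
tool_pos: [0.6364, -0.1182, 0.1869]
tool_rot: [[-0.001, 1.0, -0.0], [1.0, 0.001, 0.0], [0.0, -0.0, -1.0]]
wrist_force: [-0.1, 0.9, -0.3]
finger_gap: 0.0856
grasp_force: 0.0
```

```bash
python3 - <<'E'
from h import *
t=get("top");s=get("scene");cv2.imwrite("pics/t6.png",t);cv2.imwrite("pics/s6.png",s)
def crop(im,y0,y1,x0,x1,f): return cv2.resize(im[y0:y1,x0:x1],None,fx=f,fy=f,interpolation=cv2.INTER_CUBIC)
c=np.zeros((600,800,3),np.uint8)
c[:336]=crop(t,158,200,210,310,8)
c[337:599,:450]=crop(s,130,235,180,360,2.5)[:262,:450]
c[337:597,460:748]=crop(s,175,215,298,343,6.5)[:260,:288]
cv2.imwrite("pics/v6.png",c)
E
```

```text
(no output)
```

View pics/v6.png

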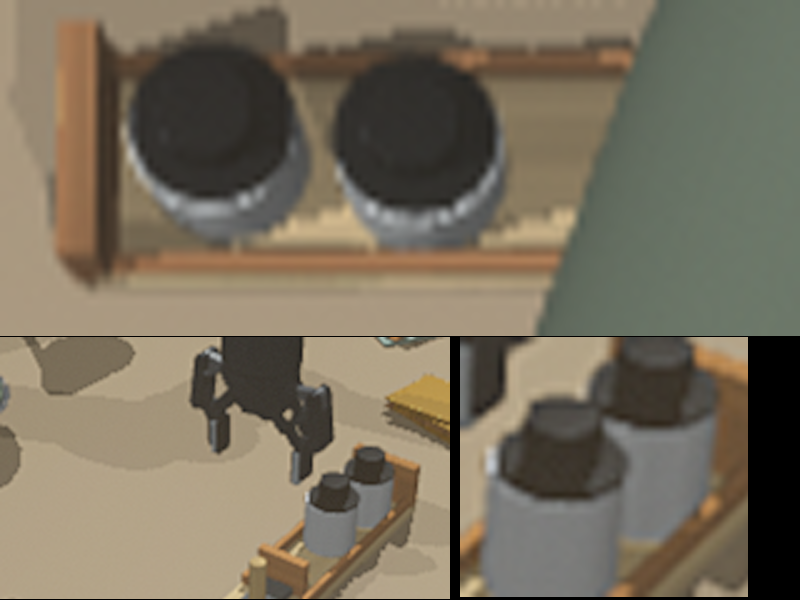

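Both lids are seated level on the pots. Next I grip the jaw post.

{"fn": "apply_moves", "kwargs": {"steps": "-0.005 0 0.2 0;0 0 0.2 0;0 0 0.2 0;0 0 0.2 0;0 0 0.14 0;0 0 0 0;0 0 0 0;0 0 0 0"}}

```text
t: 46.7
tool_pos: [0.6375, -0.1203, 0.0472]
tool_rot: [[0.0, 1.0, 0.002], [1.0, -0.0, -0.001], [-0.001, 0.002, -1.0]]
wrist_force: [0.5, -0.4, 0.1]
finger_gap: 0.0851
grasp_force: 0.0
```

{"fn": "apply_moves", "kwargs": {"steps": "0 0 0 0;0 0 0 0;0 0 0 0;0 0 0 0;0 0 0 0;0 0 0 0;0 0 0 0;0 0 0 0", "grip": 1}}

```text
t: 47.7
tool_pos: [0.6352, -0.1203, 0.046]
tool_rot: [[0.001, 1.0, -0.002], [1.0, -0.001, -0.0], [-0.0, -0.002, -1.0]]
wrist_force: [-4.4, -0.1, 5.6]
finger_gap: 0.0167
grasp_force: 58.5
```

{"fn": "apply_moves", "kwargs": {"steps": "0.05 0 0 0;0.06 0 0 0;0.06 0 0 0;0.06 0 0 0;0.06 0 0 0;0.06 0 0 0;0.06 0 0 0;0 0 0 0"}}

```text
t: 48.7
tool_pos: [0.6347, -0.0582, 0.046]
tool_rot: [[0.0, 1.0, -0.003], [1.0, -0.0, 0.0], [0.0, -0.003, -1.0]]
wrist_force: [-6.0, 1.0, 6.5]
finger_gap: 0.0165
grasp_force: 58.7
```

{"fn": "apply_moves", "kwargs": {"steps": "0.02 -0.01 0 0;0.02 0 0 0;0.02 0 0 0;0.02 0 0 0;0.02 0 0 0;0.02 0 0 0;0.02 0 0 0;0 0 0 0"}}

```text
t: 49.7
tool_pos: [0.6345, -0.0388, 0.046]
tool_rot: [[0.001, 1.0, -0.001], [1.0, -0.001, -0.003], [-0.003, -0.001, -1.0]]
wrist_force: [-5.0, -5.1, 5.1]
finger_gap: 0.0165
grasp_force: 58.8
```

{"fn": "apply_moves", "kwargs": {"steps": "0.01 0 0 0;0.01 0 0 0;0.01 0 0 0;0.01 0 0 0;0.01 0 0 0;0 0 0 0;0 0 0 0;0 0 0 0"}}

```text
t: 50.7
tool_pos: [0.6344, -0.032, 0.046]
tool_rot: [[0.002, 1.0, -0.001], [1.0, -0.002, -0.003], [-0.003, -0.001, -1.0]]
wrist_force: [-4.7, -5.9, 6.0]
finger_gap: 0.0164
grasp_force: 58.9
```

{"fn": "apply_moves", "kwargs": {"steps": "0.01 0 0 0;0.01 0 0 0;0.01 0 0 0;0 0 0 0;0 0 0 0;0 0 0 0;0 0 0 0;0 0 0 0"}}

```text
t: 51.7
tool_pos: [0.6344, -0.0315, 0.0461]
tool_rot: [[0.004, 1.0, -0.001], [1.0, -0.004, -0.011], [-0.011, -0.001, -1.0]]
wrist_force: [-4.5, -17.6, 5.8]
finger_gap: 0.0165
grasp_force: 58.8
```

{"fn": "apply_moves", "kwargs": {"steps": "0.01 0 0 0;0.005 0 0 0;0 0 0 0;0 0 0 0;0 0 0 0;0 0 0 0;0 0 0 0;0 0 0 0"}}

```text
t: 52.7
tool_pos: [0.6344, -0.0314, 0.0462]
tool_rot: [[0.006, 1.0, -0.002], [1.0, -0.006, -0.015], [-0.015, -0.002, -1.0]]
wrist_force: [-5.8, -22.8, 4.8]
finger_gap: 0.0166
grasp_force: 58.8
```

{"fn": "apply_moves", "kwargs": {"steps": "0 0 0 0;0 0 0 0;0 0 0 0;0 0 0 0;-0.02 0 0 0;0 0 -0.2 0;0 0 -0.3 0;0 0 -0.3 0", "grip": -1}}

```text
t: 53.7
tool_pos: [0.6347, -0.0265, 0.1667]
tool_rot: [[0.001, 1.0, -0.001], [1.0, -0.001, 0.0], [0.0, -0.001, -1.0]]
wrist_force: [0.9, -0.2, 0.2]
finger_gap: 0.0858
grasp_force: 0.0
```

{"fn": "apply_moves", "kwargs": {"steps": "-0.2 -0.3 0 0;-0.2 -0.3 0 0;-0.2 -0.3 0 0;-0.2 -0.3 0 0;-0.2 0 0 0;-0.2 0 0 0;-0.2 0 0 0;0 0 0 0"}}

```text
t: 54.7
tool_pos: [0.455, -0.2383, 0.1659]
tool_rot: [[0.003, 1.0, 0.001], [1.0, -0.003, -0.001], [-0.001, 0.001, -1.0]]
wrist_force: [0.6, 0.5, -0.2]
finger_gap: 0.0856
grasp_force: 0.0
```

```bash
python3 - <<'E'
from h import *
t=get("top");s=get("scene");cv2.imwrite("pics/t7.png",t);cv2.imwrite("pics/s7.png",s)
def crop(im,y0,y1,x0,x1,f): return cv2.resize(im[y0:y1,x0:x1],None,fx=f,fy=f,interpolation=cv2.INTER_CUBIC)
c=np.zeros((600,800,3),np.uint8)
c[:336]=crop(t,158,200,210,310,8)
c[337:599,:450]=crop(s,130,235,180,360,2.5)[:262,:450]
c[337:597,460:785]=crop(s,175,215,295,345,6.5)[:260,:325]
cv2.imwrite("pics/v7.png",c);print(observe()["wrist_force"])
E
```

```text
[-0.31895385  0.25837753 -0.0761626 ]
```

View pics/v7.png

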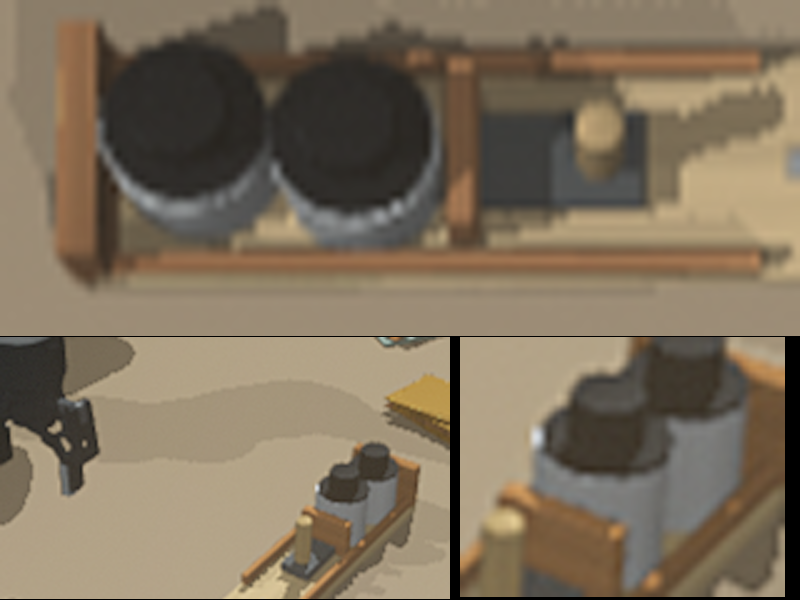

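The pots sit against the cheek with their lids home, the jaw is touching the row and the gripper is clear.

```bash
python3 -c "
from workcell import ctrl
print(ctrl.hand_in())"
```

```text
the job is handed in; nothing more can be done
None
```

I handed the job in at about 55 s: both pots are in the rack with lids fully home, the jaw was pressed against the row at about 20 N and then released, and nothing else was touched; the hand-in returned no verdict.

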